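# Seat the coin counter's feed disc on its drive pin

## Task

The coin counter has just been cleaned, but its round feed disc was put back at the wrong angle and sits high, on top of the drive pin. With the fingertips, push the disc round, either way (its studs are there to push against), until the notch in its rim stands over the pin, then press its hub down until the disc is fully home, without forcing it, and take the hand away. Do not grip the hub or a stud or lift the disc, and leave the other things on and around the machine where they are.

Things in the scene. Friction and masses are not known exactly. Their poses are not given: they have to be found in the camera images.
- hub_top (a point): Centre of the flat top (34 mm across) of the feed disc's grey plastic hub, which is 48 mm in diameter and stands 18 mm above the disc; it lies on the disc's upright turning axis. The feed disc is a flat aluminium disc, 170 mm in diameter and 10 mm thick, lying level on top of a grey desktop coin counter inside a low round wall. The disc's top face is 18 mm below this point.
- feed_disc (a joint): How far the disc has gone down, in m: 0 at the start (10 mm too high, its underside on the pin), 0.010 fully home on the drive plate, negative if lifted. It is snug on its spindle and does not drop by itself: with the notch over the pin it goes down under about 6 to 10 N and stays down; elsewhere the pin stops it.
- disc_turn (a joint): Angle of the disc in rad, counter-clockwise seen from above: 0 (or 2 pi) when its notch is over the pin. It turns on without a stop either way, with light friction (0.06 N m, about 1 N at a stud), and stays where it is left.
- notch (a point): Middle of the U-shaped notch in the rim of the feed disc, 83 mm from the axis, at the height of the disc's top face. The notch is 22 mm wide and 13 mm deep from the rim and goes right through; the pin has about 4 mm of play in it on either side.
- pin (a point): Top of the drive pin: a round-topped upright steel dowel, 14 mm in diameter, 83 mm from the disc's axis, standing 10 mm above the dark steel drive plate (196 mm across) under the disc; it does not move and a part of it shows outside the disc's rim. The notch must come straight over it.
- stud0 (a point): Centre, half-way up, of one of three equal steel studs that stand on the feed disc: 12 mm in diameter, 14 mm high above the disc's top, 58 mm from the axis, for stirring the coins. This one is 60 degrees counter-clockwise (seen from above) from the notch.
- stud1 (a point): The same for the stud straight opposite the notch (180 degrees).
- stud2 (a point): The same for the stud 60 degrees clockwise from the notch.
- coin_counter: The coin counter, fixed to the table: grey case 370 by 300 mm, deck 130 mm high, operating panel at the front (its -x side). Origin under the disc's axis at table height; the pin lies along its +x axis. The round wall about the disc (inner radius 111 mm) is 22 mm high above the deck: at the start the disc's top is 6 mm above its rim, when seated 4 mm below.
- coin_roll_a: Paper coin roll, 25 mm in diameter and 52 mm high, standing on the counter's deck at a front corner. Origin under it. Not to be disturbed.
- coin_roll_b: A like coin roll standing on the table. Origin under its middle. Not to be disturbed.
- brush: Cleaning brush, 170 mm long, lying on the deck behind the round wall. Origin under its middle. Not to be disturbed.
- hopper: The counter's clear plastic hopper ring, 236 mm in diameter and 65 mm high, set aside on the table to the left. Origin under its middle. Not to be disturbed.
- coin_cup: Steel coin cup, 76 mm in diameter and 75 mm high, on the table. Origin under its middle. Not to be disturbed.
- stamp: Wooden stamp, 44 mm in diameter and 78 mm high, on the table. Origin under its middle. Not to be disturbed.

How it is judged (in metres and radians):
On the way:
1. the disc is turned until its notch is over the drive pin (horizontal distance between notch and pin below 0.006 m), for 0.2 s.
At the end, for the whole second after the job is handed in: The feed disc is fully home (down to within 1.5 mm of its seat) with the drive pin in its notch (within 6 mm of the notch's middle), and stays so (value of joint feed_disc above 0.0085 m and horizontal distance between notch and pin below 0.006 m); the robot touches nothing.
It fails at once if the feed disc is lifted (value of joint feed_disc below -0.004 m).
It fails at once if a stud or the hub is taken between the fingers (distance between the grasp point and stud0 below 0.017 m or distance between the grasp point and stud1 below 0.017 m or distance between the grasp point and stud2 below 0.017 m or distance between the grasp point and hub_top below 0.011 m).
It fails at once if the disc or the machine is forced (over 45 N) (contact force between the fingers and coin_counter above 45 N).
It fails at once if another thing is disturbed (moved more than 15 mm) (distance of any of coin_roll_a, coin_roll_b, brush, hopper, coin_cup, stamp from where it was at the start of the episode above 0.015 m).
It also fails if it takes over 48 s, if anything falls off the work surface, if the arm or the gripper's body presses on something with over 40 N, if the wrist force passes 120 N, or if a joint passes its speed limit or range.

## Robot

A 6-joint arm with a two-finger parallel gripper is mounted at the origin on the work surface. World frame = base frame: x ahead of the robot, y to its left, z up, the work surface at z = 0. Lengths are in mm, angles in rad, forces in N, time in s.
With the tool pointing down it reaches from about 275 to 1000 mm from the base axis. Payload 8.4 kg.
Tool frame: the origin (TCP) lies midway between the tips of the shut fingers; the grasp point (between the pads) lies 19 mm behind it; z points along the fingers, y is the line along which they close (so a half turn about z gives the same grasp; the last joint's range is limited). The gripper opens to 85 mm and grips with 20 to 120 N. Pads are 22 mm wide; open, the fingers measure 114 mm over their backs; the gripper's body (76 mm by 85 mm) begins 54 mm behind the grasp point. The pads swing forward as they close: fully open they stand 13 mm farther back than shut.
Start: joints at [1.207, 0.353, 1.633, -0, 1.155, -0.002], TCP at [221.223, 584.541, 231.281] pointing down, gripper open.
Joint ranges: [-2.63, 2.63], [-0.92, 2.1], [0.06, 2.66], [-1.3, 4.44], [0, 2.69], [-3.02, 3.02]. Speed limits (rad/s): [2.22, 2.22, 2.79, 3.14, 3.14, 3.14].

## Interface

Orientations are given as [roll, pitch, yaw] about the fixed x, y, z axes, in that order (R = Rz(yaw) Ry(pitch) Rx(roll)).
In Python, from rig import r gives the robot as it stands.
- The arm moves only by the shell command python3 -m inch 'ROWS' [OPENING] [FORCE]. ROWS is JSON, a list that holds one entry, the list of rows, each a list of 6 numbers: the shift along the tool's x, y, z scaled (see below), then the turn, a rotation vector about the tool's x, y, z scaled (see below). In form: [[[tx, ty, tz, wx, wy, wz], ...]]. A call has 1 to 8 rows; each row is the pose to reach, as a shift and turn from the pose commanded when the call began, along the tool's axes at that moment, turning the shorter way round; what a row does not reach only later rows make up. The controller multiplies each number of a shift by 20 cm and each number of a turn by pi rad. A row lasts 1/12 s, in which the tool goes at most 41.7 mm and 7.16 degrees, less where a joint would pass 70% of its speed; a pose out of reach is approached as far as the arm can. A call with a number of a shift or a turn outside -1 to 1 is refused whole. A call with a gripper value outside its range is refused whole. OPENING is the gripper's target within -1 to 1 (fully open at 1, half-way at 0, shut at -1), set as the call begins (- or left out, the last holds). The fingers move at their own pace and stop on an object; FORCE is the grip in N (left out, the last holds). Time passes only in rows, so rows that repeat a pose let the fingers close. It gives the time, the measured TCP pose, the force, the opening and the grip force at its end, in the units of the state.
- r.sense(): the state, without advancing time (a new reading comes with each control period).
- r.grab_frame(name): name is "scene" or "side" or "wrist"; returns the picture (400x640x3 uint8, red, green, blue); there is no depth.
- r.camera_info(name): a dict with "K" (3x3 intrinsics, pixels), "rvec" (rotation vector, rad) and "tvec" (3), from world to camera coordinates, as OpenCV has them; the wrist camera has in their place "mount" (4x4, takes a point from camera to tool coordinates, whose origin is the TCP and whose axes are the flange's). Camera axes: x right, y down, z forward; pixel columns grow to the right and rows downward; lengths in mm; the calibration is good to about 2 mm. The wrist camera is an equidistant fisheye: a pixel r from the principal point sees the ray r / f radians off the axis. A picture is of the moment at which its call begins: read the wrist's pose just before it. camera_info takes no time and is no camera call.
- r.sign_off(): hands the job in; it is judged then, once.
The state is a dict: "clock": time; "qpos": joint angles; "qvel": joint speeds; "joint_efforts": joint torques, N m; "eef_pos": TCP position; "tcp_rot": TCP orientation; "contact_force": force on the tool from outside, world axes, zero at the start; "wrist_torque": the same for the moment, N m; "opening": opening from 0.0 (shut) to 1.0 (fully open); "grasp_force": force on a finger pad.
Only numpy, scipy, OpenCV 4.12 (cv2) and the standard library are available. Lean on these libraries where they do the work, as an engineer would, in place of code of your own. Each camera call takes 0.05 s, during which the arm holds its last target. There are 200 camera calls.

## Working session

There is one attempt and no reset: what is moved stays moved. The work goes in short steps, Python scripts to look and compute and a shell command to move; the robot and the scene stay as the last step left them, time stands still between calls to the robot, and variables do not carry over. Pictures are saved under pics/ and viewed, at most 10 in all, crops included, and the job is handed in when it is done.

```bash
ls; mkdir -p pics; python3 - <<'E'
from rig import r
import cv2
s=r.sense();print({k:s[k] for k in('clock','eef_pos','tcp_rot','opening','contact_force')})
for n in("scene","side"):
    cv2.imwrite(f"pics/{n}0.png",r.grab_frame(n)[:,:,::-1]); print(n,r.camera_info(n))
print(r.camera_info("wrist"))
E
```

```text
pics
{'clock': 0.0, 'eef_pos': array([221.05606529, 584.09822168, 230.53839322]), 'tcp_rot': array([-3.14019918e+00,  3.12518108e-06,  2.77980182e+00]), 'opening': 0.9999192640413491, 'contact_force': array([-0.01542578, -0.02414597, -0.15680446])}
scene {'K': array([[421.66488976,   0.        , 323.0151051 ],
       [  0.        , 421.66488976, 203.39750274],
       [  0.        ,   0.        ,   1.        ]]), 'rvec': array([ 0.73744998,  2.72948317, -0.95008306]), 'tvec': array([ 493.19300716, -196.81057456, 1487.34348138])}
side {'K': array([[380.26111863,   0.        , 325.75030034],
       [  0.        , 380.26111863, 193.15290272],
       [  0.        ,   0.        ,   1.        ]]), 'rvec': array([ 2.09194824, -0.64835437,  0.37845204]), 'tvec': array([-441.44861116,  285.31023054,  865.52988475])}
{'K': array([[309.70691629,   0.        , 322.82214707],
       [  0.        , 309.70691629, 204.87228072],
       [  0.        ,   0.        ,   1.        ]]), 'mount': array([[-1.76711075e-03, -9.64137418e-01, -2.65397658e-01,
         6.64933253e+01],
       [ 9.99998253e-01, -1.54207828e-03, -1.05627266e-03,
        -1.31778791e-01],
       [ 6.09128036e-04, -2.65399061e-01,  9.64138459e-01,
        -1.42782841e+02],
       [ 0.00000000e+00,  0.00000000e+00,  0.00000000e+00,
         1.00000000e+00]])}
```

View pics/scene0.png

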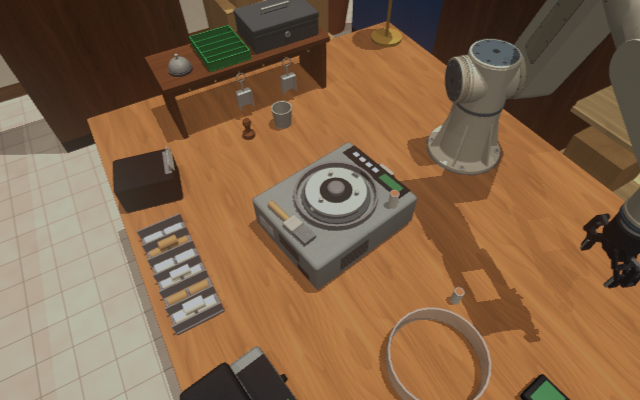

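View pics/side0.png

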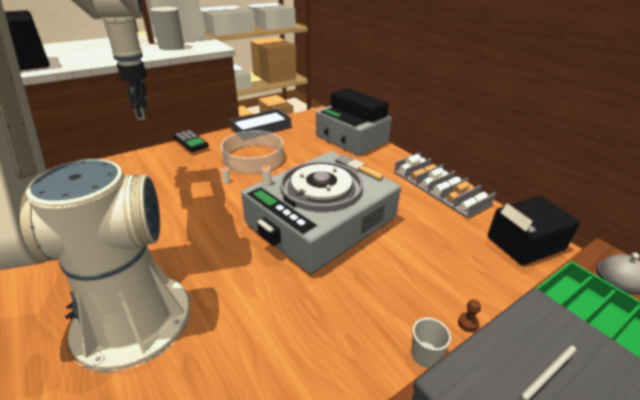

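The scene view shows the counter with its hub at about (336,187). In the side view the hub is at (321,179), and the disc has small dark studs. I'll triangulate the hub.

```bash
cat > h.py <<'E'
from rig import r
import numpy as np, cv2
from scipy.spatial.transform import Rotation as Ro
def ray(n,uv,pose=None):
    c=r.camera_info(n);K=c["K"];uv=np.atleast_2d(uv).astype(float)
    p=(uv-K[:2,2])/K[0,0]
    if n!="wrist":
        R=cv2.Rodrigues(c["rvec"])[0];d=np.c_[p,np.ones(len(p))]@R
        return -R.T@c["tvec"],d
    t=np.linalg.norm(p,axis=1,keepdims=True);d=np.c_[p/np.maximum(t,1e-9)*np.sin(t),np.cos(t)]
    M=c["mount"];R=Ro.from_euler('xyz',pose[1]).as_matrix()
    return R@M[:3,3]+pose[0],d@M[:3,:3].T@R.T
def onz(n,uv,z,pose=None):
    o,d=ray(n,uv,pose);return o+d*((z-o[2])/d[:,2])[:,None]
def towards(p,yaw=None):
    "shift (row units) and z-turn (row units) from present pose to p, yaw"
    s=r.sense();R=Ro.from_euler('xyz',s['tcp_rot']).as_matrix()
    t=R.T@(np.array(p)-s['eef_pos'])/200
    if yaw is None: return t.round(4)
    dy=(yaw-s['tcp_rot'][2]+np.pi)%(2*np.pi)-np.pi
    return t.round(4),round(-dy/np.pi,4)
E
python3 - <<'E'
from h import *
print(onz("scene",[336,187],176),onz("side",[321,179],176))
print(r.sense()['tcp_rot'])
for y in (np.pi,-np.pi/2,np.pi/2,0): print(y,towards([545,60,330],y))
E
```

```text
[[558.58847587  55.98125677 176.        ]] [[539.53221088  29.16352886 176.        ]]
[-3.14034930e+00 -4.55207370e-05  2.77979529e+00]
3.141592653589793 (array([-2.4424, -1.8784, -0.4946]), np.float64(-0.1152))
-1.5707963267948966 (array([-2.4424, -1.8784, -0.4946]), np.float64(-0.6152))
1.5707963267948966 (array([-2.4424, -1.8784, -0.4946]), np.float64(0.3848))
0 (array([-2.4424, -1.8784, -0.4946]), np.float64(0.8848))
```

```bash
python3 -m inch '[[[-0.15,-0.11,-0.17,0,0,0],[-0.3,-0.23,-0.3,0,0,-0.03],[-0.45,-0.35,-0.4,0,0,-0.06],[-0.6,-0.47,-0.49,0,0,-0.09],[-0.75,-0.59,-0.49,0,0,-0.115],[-0.9,-0.7,-0.49,0,0,-0.115],[-1,-0.8,-0.49,0,0,-0.115]]]' -1 40; python3 - <<'E'
from h import *
print(towards([545,50,330],np.pi))
E
```

```text
clock: 0.68
eef_pos: [352.9, 362.2, 329.9]
tcp_rot: [3.141, 0.001, 3.142]
contact_force: [0.8, -0.3, -0.5]
opening: 0.011
grasp_force: 0.0
(array([-9.6080e-01, -1.5609e+00,  1.0000e-04]), np.float64(-0.0))
```

```bash
python3 -m inch '[[[-0.1,-0.17,0,0,0,0],[-0.2,-0.34,0,0,0,0],[-0.3,-0.51,0,0,0,0],[-0.4,-0.68,0,0,0,0],[-0.5,-0.78,0,0,0,0],[-0.5,-0.78,0,0,0,0]]]'; python3 -m inch '[[[-0.1,-0.17,0,0,0,0],[-0.2,-0.34,0,0,0,0],[-0.3,-0.51,0,0,0,0],[-0.4,-0.68,0,0,0,0],[-0.46,-0.78,0,0,0,0],[-0.46,-0.78,0,0,0,0],[-0.46,-0.78,0,0,0,0]]]'; python3 - <<'E'
from h import *
s=r.sense();im=r.grab_frame("wrist");cv2.imwrite("pics/w1.png",im[:,:,::-1]);np.save("w1.npy",[s['eef_pos'],s['tcp_rot']])
print(s['clock'],s['eef_pos'],s['contact_force'])
E
```

```text
clock: 1.18
eef_pos: [454.1, 204.5, 329.2]
tcp_rot: [-3.14, 0.001, 3.138]
contact_force: [0.2, 0.1, 1.4]
opening: -0.001
grasp_force: 0.0
clock: 1.77
eef_pos: [543.5, 51.3, 328.7]
tcp_rot: [3.141, -0.001, 3.139]
contact_force: [-0.3, 0.6, -0.4]
opening: 0.001
grasp_force: 0.0
1.7667 [543.5277247   51.29117896 328.71830226] [-0.28166279  0.59846018 -0.39722206]
```

View pics/w1.png

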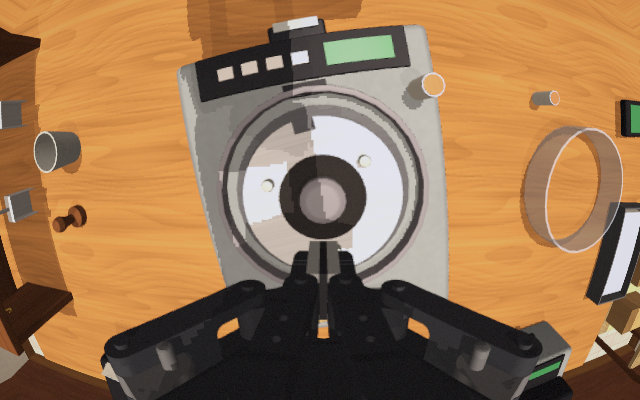

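The wrist view shows the disc centred near (322,197). The studs are at (267,186) and (364,161), and the notch is near (308,123), on the panel side. The pin is hidden under the gripper, so I'll shift 90 mm in +x to see it.

```bash
python3 -m inch '[[[-0.15,0,0,0,0,0],[-0.3,0,0,0,0,0],[-0.45,0,0,0,0,0],[-0.45,0,0,0,0,0],[-0.45,0,0,0,0,0],[-0.45,0,0,0,0,0]]]'; python3 - <<'E'
from h import *
s=r.sense();im=r.grab_frame("wrist");cv2.imwrite("pics/w2r.png",im[:,:,::-1]);np.save("w2.npy",[s['eef_pos'],s['tcp_rot']])
cv2.imwrite("pics/w2.png",cv2.resize(im[20:320,180:480,::-1],(600,600),interpolation=cv2.INTER_CUBIC))
E
```

```text
clock: 2.32
eef_pos: [632.3, 53.1, 328.9]
tcp_rot: [3.141, -0.002, -3.141]
contact_force: [-0.2, -0.4, -0.5]
opening: -0.001
grasp_force: 0.0
```

View pics/w2.png

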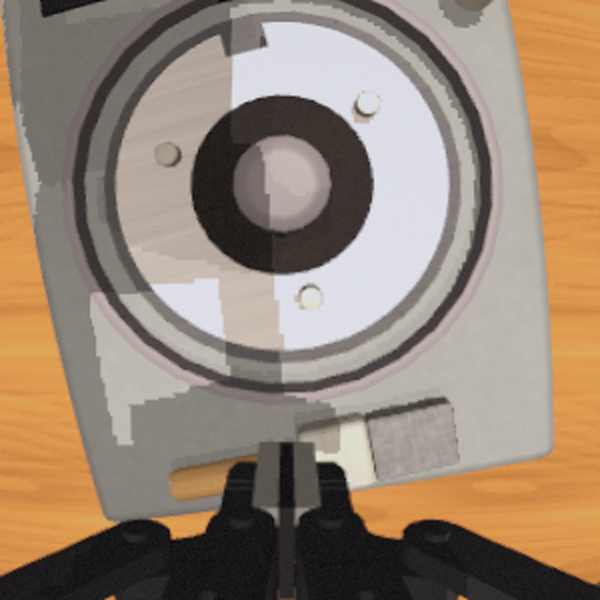

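The crop is at 2x with offset (180,20). Stud tops are at (367,102), (168,154) and (311,298), the notch is at (246,38), and the rear deck corners are at (107,518) and (550,455). I'll compute the axis and angles and take a closer look at the pin sliver.

```bash
python3 - <<'E'
from h import *
pose=np.load("w2.npy")
f=lambda pts,z:onz("wrist",np.array(pts)/2+[180-.25,20-.25],z,pose)
im=cv2.imread("pics/w2r.png")
S=f([(367,102),(168,154),(311,298)],172)
print("studs",S.round(1), [np.linalg.norm(S[i]-S[i-1]).round(1) for i in range(3)])
c=S.mean(0);print("axis",c,np.linalg.norm(S-c,axis=1)); print("stud angles",np.degrees(np.arctan2(*(S-c).T[1::-1])))
print("hub",f([(285,184)],176)); n=f([(246,38)],158)[0]-c;print("notch",n,np.degrees(np.arctan2(n[1],n[0])))
b=f([(107,518),(550,455)],130);d=b[1]-b[0];print(b,"back edge len",np.hypot(*d[:2]),"yaw",np.degrees(np.arctan2(d[1],d[0]))-90)
e=f([(515,30),(548,400)],130);d=e[1]-e[0];print("side edge yaw",np.degrees(np.arctan2(d[1],d[0])))
cr=im[170:220,300:370];cv2.imwrite("pics/pin.png",cv2.convertScaleAbs(cv2.resize(cr,(700,500),interpolation=cv2.INTER_CUBIC),alpha=1.3))
E
```

```text
studs [[515.   91.3 172. ]
 [539.9  -4.3 172. ]
 [611.3  64.7 172. ]] [np.float64(99.9), np.float64(98.8), np.float64(99.3)]
axis [555.39815157  50.55057138 172.        ] [57.38151832 56.98349529 57.66550061]
stud angles [ 134.79272291 -105.7656976    14.17199026]
hub [[555.94121106  52.04166965 176.        ]]
notch [-76.38680317 -18.0381439  -14.        ] -166.71344906237246
[[758.01727161 -63.11586882 130.        ]
 [715.62773438 220.9675967  130.        ]] back edge len 287.22863410070704 yaw 8.486777605919954
side edge yaw 7.889173195080233
```

View pics/pin.png

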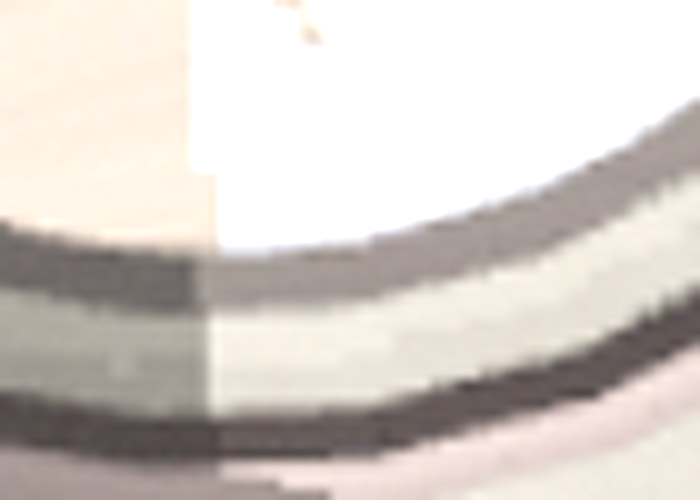

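The pin is hidden by the disc rim. The machine yaw is about 8.2° from its edges, which agree with each other, and the axis is near (555.5,51). The stud radius measures 57.4 against 58, so that holds. Notch is at 194.4°, so the disc needs about +174° ccw. I'll push stud1 ccw, going down at −20° first.

```bash
python3 - <<'E'
from h import *
print(towards([610,31.2,163],np.pi))
a=np.radians(np.arange(-20,162,7)); p=np.c_[-58*np.cos(a),58*np.sin(a)]/200
for k,i in enumerate(range(0,25,8)): print((p[i+1:i+9]-p[i]).round(3).tolist(), np.degrees(a[min(i+8,len(a)-1)]))
E
```

```text
(array([ 0.1101, -0.1087,  0.831 ]), np.float64(0.0002))
[[-0.01, 0.034], [-0.016, 0.069], [-0.017, 0.104], [-0.015, 0.14], [-0.008, 0.174], [0.004, 0.208], [0.019, 0.24], [0.038, 0.27]] 36.0
[[0.023, 0.027], [0.048, 0.052], [0.077, 0.073], [0.107, 0.09], [0.14, 0.104], [0.174, 0.113], [0.209, 0.118], [0.245, 0.119]] 92.0
[[0.035, -0.003], [0.07, -0.011], [0.103, -0.023], [0.135, -0.039], [0.164, -0.058], [0.191, -0.081], [0.215, -0.107], [0.236, -0.136]] 148.0
[[0.017, -0.031]] 155.0
```

```bash
python3 -m inch '[[[0.05,-0.05,0.2,0,0,0],[0.11,-0.11,0.4,0,0,0],[0.11,-0.11,0.6,0,0,0],[0.11,-0.11,0.73,0,0,0],[0.11,-0.11,0.8,0,0,0],[0.11,-0.11,0.83,0,0,0],[0.11,-0.11,0.83,0,0,0]]]'
```

```text
clock: 2.95
eef_pos: [610.0, 30.3, 162.5]
tcp_rot: [-3.142, -0.002, 3.141]
contact_force: [0.3, 0.6, 0.5]
opening: -0.003
grasp_force: 0.0
```

```bash
python3 -m inch '[[[-0.01,0.034,0,0,0,0],[-0.016,0.069,0,0,0,0],[-0.017,0.104,0,0,0,0],[-0.015,0.14,0,0,0,0],[-0.008,0.174,0,0,0,0],[0.004,0.208,0,0,0,0],[0.019,0.24,0,0,0,0],[0.038,0.27,0,0,0,0]]]'
python3 -m inch '[[[0.023,0.027,0,0,0,0],[0.048,0.052,0,0,0,0],[0.077,0.073,0,0,0,0],[0.107,0.09,0,0,0,0],[0.14,0.104,0,0,0,0],[0.174,0.113,0,0,0,0],[0.209,0.118,0,0,0,0],[0.245,0.119,0,0,0,0]]]'
python3 - <<'E'
from h import *
s=r.sense();im=r.grab_frame("wrist");cv2.imwrite("pics/w3.png",im[:,:,::-1]);np.save("w3.npy",[s['eef_pos'],s['tcp_rot']])
E
```

```text
clock: 3.62
eef_pos: [603.6, 83.0, 164.7]
tcp_rot: [-3.138, -0.0, -3.14]
contact_force: [-6.2, -15.4, 9.8]
opening: -0.003
grasp_force: 11.6
clock: 4.28
eef_pos: [556.7, 108.2, 164.6]
tcp_rot: [-3.141, 0.005, -3.141]
contact_force: [8.3, -5.8, -0.9]
opening: 0.002
grasp_force: 3.8
```

View pics/w3.png

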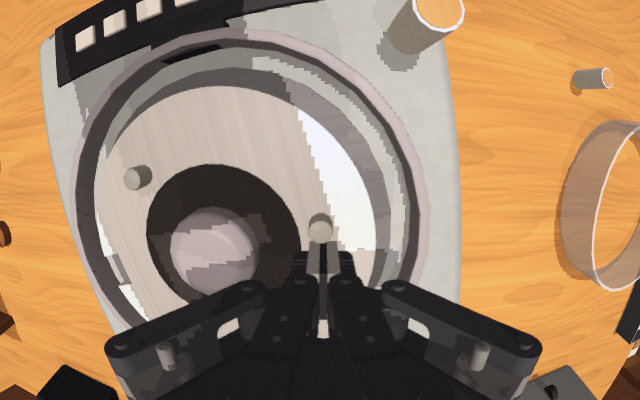

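The disc is turning. The stud sits against the fingertip at (320,230) and the notch is now at the left, near (118,270). Continuing the arc.

```bash
python3 -m inch '[[[0.035,-0.003,0,0,0,0],[0.07,-0.011,0,0,0,0],[0.103,-0.023,0,0,0,0],[0.135,-0.039,0,0,0,0],[0.164,-0.058,0,0,0,0],[0.191,-0.081,0,0,0,0],[0.215,-0.107,0,0,0,0],[0.215,-0.107,0,0,0,0]]]'
python3 - <<'E'
from h import *
s=r.sense();im=r.grab_frame("wrist");cv2.imwrite("pics/w4.png",im[:,:,::-1]);np.save("w4.npy",[s['eef_pos'],s['tcp_rot']])
E
```

```text
clock: 5.0
eef_pos: [512.3, 86.6, 164.4]
tcp_rot: [3.141, 0.002, 3.141]
contact_force: [0.9, -3.1, 4.0]
opening: 0.002
grasp_force: 2.1
```

View pics/w4.png

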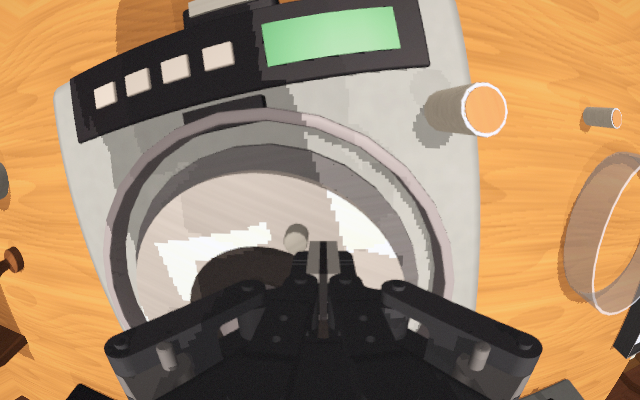

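Stud1's top is at (296,234), ahead of and left of the tip. I'll compute its angle and how far is left.

```bash
python3 - <<'E'
from h import *
p=onz("wrist",[[296,233]],172,np.load("w4.npy"))[0];d=p-[555.5,51,172];print(p,np.hypot(*d[:2]),np.degrees(np.arctan2(d[1],d[0])))
s=r.sense()['eef_pos'];d=s-[555.5,51,0];print(np.hypot(*d[:2]),np.degrees(np.arctan2(d[1],d[0])))
E
```

```text
[496.52335454  73.54725587 172.        ] 63.13971378460615 159.07773420626333
55.92946917056873 140.62874756871642
```

```bash
python3 -m inch '[[[0.02,-0.018,0,0,0,0],[0.037,-0.037,0,0,0,0],[0.05,-0.062,0,0,0,0],[0.06,-0.088,0,0,0,0],[0.06,-0.088,0,0,0,0]]]'
python3 -m inch '[[[0,0.04,0,0,0,0],[0,0.04,-0.2,0,0,0],[-0.1,0.04,-0.4,0,0,0],[-0.25,0,-0.5,0,0,0],[-0.4,-0.05,-0.6,0,0,0],[-0.55,-0.08,-0.7,0,0,0],[-0.7,-0.08,-0.82,0,0,0],[-0.78,-0.08,-0.82,0,0,0]]]'
python3 -m inch '[[[0,0,0,0,0,0],[0,0,0,0,0,0],[0,0,0,0,0,0]]]'
python3 - <<'E'
from h import *
s=r.sense();im=r.grab_frame("wrist");cv2.imwrite("pics/w5r.png",im[:,:,::-1]);np.save("w5.npy",[s['eef_pos'],s['tcp_rot']])
cv2.imwrite("pics/w5.png",cv2.resize(im[20:320,180:480,::-1],(600,600),interpolation=cv2.INTER_CUBIC))
E
```

```text
clock: 5.47
eef_pos: [501.9, 69.0, 164.7]
tcp_rot: [3.141, 0.005, 3.141]
contact_force: [4.3, -3.9, 8.7]
opening: -0.003
grasp_force: 4.4
clock: 6.13
eef_pos: [659.9, 53.1, 331.8]
tcp_rot: [3.141, 0.006, 3.141]
contact_force: [0.4, 0.6, -0.2]
opening: 0.003
grasp_force: 0.0
clock: 6.38
eef_pos: [654.4, 53.2, 325.9]
tcp_rot: [3.142, -0.003, 3.141]
contact_force: [-0.5, 0.1, -0.3]
opening: -0.003
grasp_force: 0.0
```

View pics/w5.png

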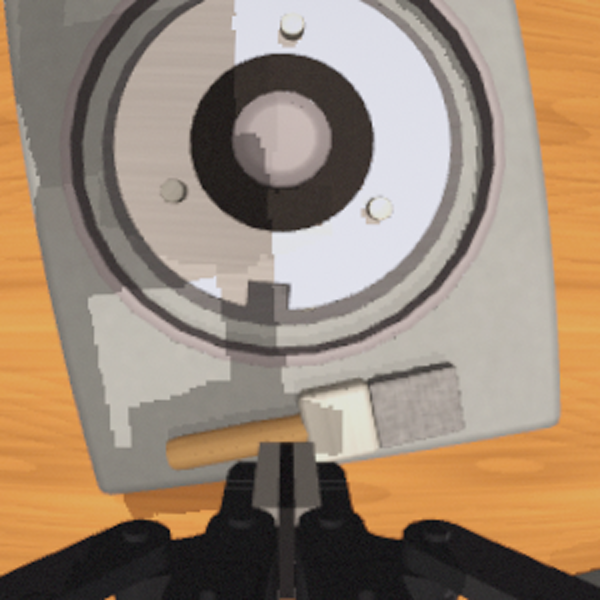

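Stud tops are at (292,26), (173,190) and (379,208), and the notch is at about (269,296), a little clockwise of the target. Computing the remaining angle.

```bash
python3 - <<'E'
from h import *
pose=np.load("w5.npy")
f=lambda pts,z:onz("wrist",np.array(pts)/2+[180-.25,20-.25],z,pose)
S=f([(292,26),(173,190),(379,208)],172);c=S.mean(0);print("axis",c,np.linalg.norm(S-c,axis=1));print("angles",np.degrees(np.arctan2(*(S-c).T[1::-1])))
n=f([(269,296)],158)[0]-c;print("notch",np.degrees(np.arctan2(n[1],n[0])),np.hypot(*n[:2]))
for y in(4,8.2): print('stud1',y,c+58*np.array([np.cos(np.radians(y+180)),np.sin(np.radians(y+180)),0]))
b=f([(103,492),(556,424)],130);d=b[1]-b[0];print("back yaw",np.degrees(np.arctan2(d[1],d[0]))-90)
for P,Q in(((22,160),(90,450)),((520,50),(556,390))):
  e=f([P,Q],130);d=e[1]-e[0];print("side yaw",np.degrees(np.arctan2(d[1],d[0])))
im=cv2.imread("pics/w5r.png");cr=im[145:195,290:360];cv2.imwrite("pics/pin2.png",cv2.convertScaleAbs(cv2.resize(cr,(700,500),interpolation=cv2.INTER_CUBIC),alpha=1.6))
E
```

```text
axis [555.92911148  50.3958797  172.        ] [56.6833712  56.93277228 56.98551695]
angles [174.72086741 -65.48541934  54.83466214]
notch -4.782255856167967 78.10301990210633
stud1 4 [498.07039657  46.35000422 172.        ]
stud1 8.2 [498.52209009  42.12340155 172.        ]
back yaw 8.823833557035925
side yaw 9.917487016656736
side yaw 9.077677303055879
```

View pics/pin2.png

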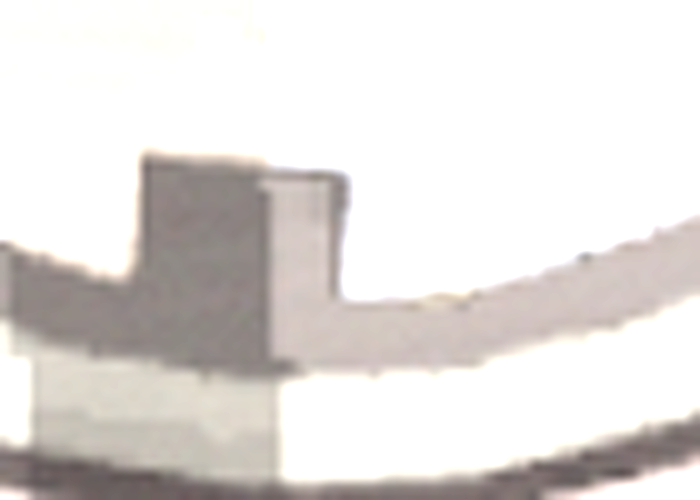

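The notch is empty and the pin is still to its right. The disc's notch angle is −5.3° and the target is about 8.7°, so 14° remains. The finger-to-stud lag was 13.3 mm in y, so I'll push stud1 until the tip is at y≈55.5.

```bash
python3 -c "
from h import *
print(towards([499,80,163.5],np.pi))"
```

```text
(array([0.7742, 0.1344, 0.8154]), np.float64(-0.0001))
```

```bash
python3 -m inch '[[[0.2,0.05,0.1,0,0,0],[0.4,0.1,0.2,0,0,0],[0.6,0.134,0.3,0,0,0],[0.774,0.134,0.4,0,0,0],[0.774,0.134,0.6,0,0,0],[0.774,0.134,0.74,0,0,0],[0.774,0.134,0.815,0,0,0],[0.774,0.134,0.815,0,0,0]]]'
python3 -m inch '[[[0,-0.03,0,0,0,0],[0,-0.06,0,0,0,0],[0,-0.08,0,0,0,0],[0,-0.1,0,0,0,0],[0,-0.115,0,0,0,0],[0,-0.122,0,0,0,0],[0,-0.122,0,0,0,0],[0,-0.122,0,0,0,0]]]'
```

```text
clock: 7.1
eef_pos: [497.0, 79.4, 161.0]
tcp_rot: [-3.141, -0.007, 3.142]
contact_force: [-1.0, 0.2, 0.7]
opening: 0.0
grasp_force: 0.0
clock: 7.77
eef_pos: [501.7, 54.8, 164.9]
tcp_rot: [-3.141, 0.001, 3.141]
contact_force: [-0.6, -0.4, 4.4]
opening: -0.0
grasp_force: 1.9
```

Back off and look again.

```bash
python3 -m inch '[[[0,0.04,0,0,0,0],[0,0.04,-0.2,0,0,0],[-0.1,0.04,-0.4,0,0,0],[-0.25,0,-0.5,0,0,0],[-0.4,-0.01,-0.6,0,0,0],[-0.55,-0.01,-0.7,0,0,0],[-0.7,-0.01,-0.82,0,0,0],[-0.78,-0.01,-0.82,0,0,0]]]'
python3 -m inch '[[[0,0,0,0,0,0],[0,0,0,0,0,0],[0,0,0,0,0,0]]]'
python3 - <<'E'
from h import *
s=r.sense();im=r.grab_frame("wrist");cv2.imwrite("pics/w6r.png",im[:,:,::-1]);np.save("w6.npy",[s['eef_pos'],s['tcp_rot']])
a=cv2.resize(im[20:170,180:480,::-1],(600,300),interpolation=cv2.INTER_CUBIC)
b=cv2.convertScaleAbs(cv2.resize(im[145:195,290:350,::-1],(360,300),interpolation=cv2.INTER_CUBIC),alpha=1.4)
out=np.zeros((600,600,3),np.uint8);out[:300]=a;out[300:,:360]=b;cv2.imwrite("pics/w6.png",out)
E
```

```text
clock: 8.43
eef_pos: [661.6, 54.1, 333.1]
tcp_rot: [3.141, 0.008, 3.141]
contact_force: [-0.1, 0.3, 0.1]
opening: 0.0
grasp_force: 0.0
clock: 8.68
eef_pos: [655.8, 53.6, 327.1]
tcp_rot: [-3.142, -0.003, 3.141]
contact_force: [1.2, -0.1, 0.1]
opening: 0.0
grasp_force: 0.0
```

View pics/w6.png

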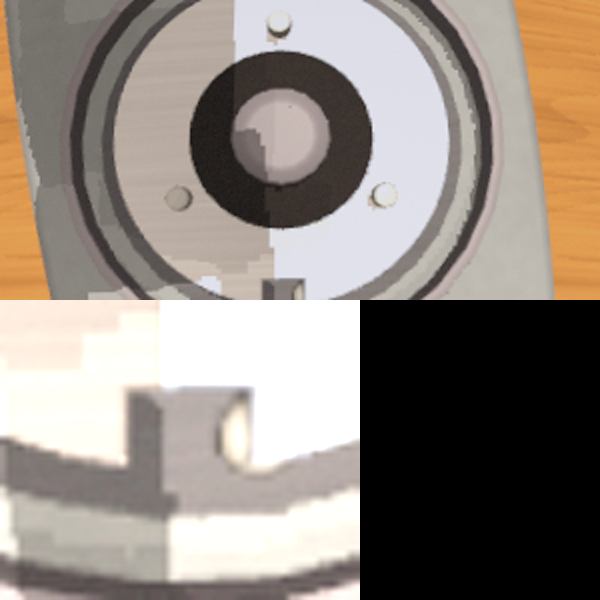

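The lower inset (6x) shows the pin peeking in at the notch's right side. The pin's left edge is at 218 and the notch runs from 127 to 252. I'll compute the remaining angle.

```bash
python3 - <<'E'
from h import *
pose=np.load("w6.npy")
f=lambda pts,z,k=2,o=(180,20):onz("wrist",(np.array(pts)+.5)/k-.5+o,z,pose)
S=f([(279,23),(179,198),(384,194)],172);c=S.mean(0);print("axis",c,np.linalg.norm(S-c,axis=1));a=np.degrees(np.arctan2(*(S-c).T[1::-1]));print("angles",a)
N=f([(127,130),(252,130)],158,6,(290,145))[:,:2];print("notch sides",N,np.linalg.norm(N[1]-N[0]))
L=f([(218,138)],146,6,(290,145))[0];print("pin left edge",L)
p=L-c+[0,7,0];print("pin angle",np.degrees(np.arctan2(p[1],p[0])),np.hypot(*p[:2]))
m=N.mean(0)-c[:2];print("notch ang",np.degrees(np.arctan2(m[1],m[0])))
print(towards([499,75,163.5],np.pi))
E
```

```text
axis [555.88187909  50.52635404 172.        ] [56.75221647 56.85400645 56.60141269]
angles [-179.35840115  -59.12353811   60.84836994]
notch sides [[633.92287135  40.75754109]
 [633.97207674  61.9117393 ]] 21.154255437791527
pin left edge [637.09978059  56.26507183 146.        ]
pin angle 8.914000771293084 82.21084147429531
notch ang 0.5932156271999741
(array([0.7816, 0.1073, 0.8206]), np.float64(-0.0))
```

Pin is at 8.9° and its radius measures 82.2 against 83, so that holds. The notch is at 0.7°, so I'll push another 8.2 mm, to tip y≈46.6.

```bash
python3 -m inch '[[[0.2,0.05,0.1,0,0,0],[0.4,0.1,0.2,0,0,0],[0.6,0.107,0.3,0,0,0],[0.78,0.107,0.4,0,0,0],[0.78,0.107,0.6,0,0,0],[0.78,0.107,0.74,0,0,0],[0.78,0.107,0.82,0,0,0],[0.78,0.107,0.82,0,0,0]]]'
python3 -m inch '[[[0,-0.03,0,0,0,0],[0,-0.06,0,0,0,0],[0,-0.09,0,0,0,0],[0,-0.11,0,0,0,0],[0,-0.125,0,0,0,0],[0,-0.135,0,0,0,0],[0,-0.141,0,0,0,0],[0,-0.141,0,0,0,0]]]'
python3 -m inch '[[[0,0,0,0,0,0],[0,0,0,0,0,0]]]'
```

```text
clock: 9.4
eef_pos: [497.1, 74.4, 160.9]
tcp_rot: [-3.141, -0.007, 3.141]
contact_force: [-0.4, 0.4, -0.4]
opening: 0.003
grasp_force: 0.0
clock: 10.07
eef_pos: [501.9, 46.5, 164.9]
tcp_rot: [3.141, 0.002, 3.141]
contact_force: [2.3, 2.5, 4.0]
opening: -0.002
grasp_force: 2.7
clock: 10.23
eef_pos: [501.9, 46.5, 164.9]
tcp_rot: [-3.142, 0.002, 3.141]
contact_force: [0.9, 2.2, 5.7]
opening: 0.003
grasp_force: 3.3
```

I've used all ten picture views, so the check will be numeric from an unviewed frame: studs by circle detection, and the row profile across the notch.

```bash
python3 -m inch '[[[0,0.04,0,0,0,0],[0,0.04,-0.2,0,0,0],[-0.1,0.04,-0.4,0,0,0],[-0.25,0.03,-0.5,0,0,0],[-0.4,0.03,-0.6,0,0,0],[-0.55,0.03,-0.7,0,0,0],[-0.7,0.03,-0.81,0,0,0],[-0.76,0.03,-0.81,0,0,0]]]'
python3 -m inch '[[[0,0,0,0,0,0],[0,0,0,0,0,0],[0,0,0,0,0,0]]]'
python3 - <<'E'
from h import *
s=r.sense();pose=(s['eef_pos'],s['tcp_rot']);im=r.grab_frame("wrist");cv2.imwrite("pics/w7r.png",im[:,:,::-1]);np.save("w7.npy",pose)
g=cv2.cvtColor(im,cv2.COLOR_RGB2GRAY)
from scipy.optimize import brentq
def px(P):  # project to wrist
    M=r.camera_info("wrist");K=M["K"];R=Ro.from_euler('xyz',pose[1]).as_matrix()
    q=M["mount"][:3,:3].T@(R.T@(np.array(P)-pose[0])-M["mount"][:3,3]);t=np.arctan2(np.hypot(*q[:2]),q[2]);return K[:2,2]+K[0,0]*t*q[:2]/np.hypot(*q[:2])
c=np.array([555.9,50.5,0]);a=np.radians(8.9)
u,v=px(c+[83*np.cos(a),83*np.sin(a),158]);print("pin px",u,v);u,v=int(u),int(v)
for y in range(v-7,v+8,2): print(y,g[y,u-18:u+19].tolist())
for k in(60,180,-60):
    x,y=px(c+[58*np.cos(a+np.radians(k)),58*np.sin(a+np.radians(k)),172]).astype(int)
    print(k,"expected",(x,y));print('\n'.join(' '.join(map(str,g[j,x-9:x+10])) for j in range(y-8,y+9,2)))
E
```

```text
clock: 10.9
eef_pos: [657.3, 52.1, 330.2]
tcp_rot: [-3.141, 0.006, 3.141]
contact_force: [-0.4, 0.3, 0.4]
opening: 0.003
grasp_force: 0.0
clock: 11.15
eef_pos: [651.5, 52.2, 324.9]
tcp_rot: [-3.141, -0.003, 3.141]
contact_force: [0.4, -0.3, 0.1]
opening: -0.001
grasp_force: 0.0
pin px 334.5461665076364 174.71475575812684
167 [188, 188, 212, 227, 227, 227, 227, 179, 125, 127, 128, 127, 117, 116, 135, 159, 170, 181, 184, 182, 177, 167, 144, 126, 125, 129, 121, 79, 84, 196, 222, 227, 227, 227, 227, 227, 227]
169 [191, 191, 212, 223, 224, 227, 227, 191, 143, 128, 129, 128, 127, 154, 179, 192, 197, 206, 209, 209, 204, 198, 186, 170, 145, 127, 122, 86, 85, 179, 215, 227, 227, 228, 227, 227, 227]
171 [193, 192, 191, 190, 200, 227, 228, 201, 161, 128, 126, 115, 143, 172, 192, 204, 213, 222, 225, 226, 220, 209, 198, 183, 148, 119, 122, 88, 87, 154, 205, 226, 227, 227, 227, 212, 200]
173 [190, 189, 189, 190, 199, 227, 227, 220, 189, 127, 127, 122, 142, 169, 189, 202, 212, 219, 222, 220, 215, 206, 197, 180, 149, 125, 126, 108, 106, 122, 174, 198, 184, 169, 139, 126, 129]
175 [191, 191, 190, 190
[... 2200 characters left out ...]
4), np.int64(130))
174 174 173 174 172 173 172 173 172 173 172 172 172 173 173 173 173 174 174
174 173 174 175 174 174 174 176 165 154 152 151 155 152 171 177 176 177 176
178 179 178 177 179 175 163 150 159 163 163 158 146 129 118 127 144 163 174
177 177 177 177 173 161 164 166 166 166 164 161 158 162 153 115 107 147 176
176 177 177 165 154 160 166 165 166 164 160 159 160 160 153 128 96 119 158
179 178 178 171 159 155 167 166 164 162 160 159 158 154 150 117 98 143 177
176 175 176 177 163 146 161 163 161 160 160 157 154 147 117 104 149 170 176
179 179 180 178 179 177 172 151 141 141 132 129 134 139 174 174 174 174 175
176 175 176 174 175 174 174 174 174 175 174 175 176 176 177 175 175 174 174
```

The numeric profile shows the pin centred in the notch: pin 11.5–24.5, notch 7.8–29.2, so the centres agree to about 0.3 px (roughly 0.3 mm). Now go over the hub and press.

```bash
python3 -c "
from h import *
print(towards([555.9,50.8,180],np.pi))"
```

```text
(array([ 0.4761, -0.007 ,  0.7271]), np.float64(-0.0001))
```

```bash
python3 -m inch '[[[0.18,-0.007,0,0,0,0],[0.36,-0.007,0.1,0,0,0],[0.476,-0.007,0.25,0,0,0],[0.476,-0.007,0.4,0,0,0],[0.476,-0.007,0.55,0,0,0],[0.476,-0.007,0.66,0,0,0],[0.476,-0.007,0.71,0,0,0],[0.476,-0.007,0.71,0,0,0]]]'
python3 -m inch '[[[0,0,0,0,0,0],[0,0,0,0,0,0],[0,0,0,0,0,0]]]'
```

```text
clock: 11.87
eef_pos: [555.5, 50.9, 182.1]
tcp_rot: [-3.141, -0.005, 3.141]
contact_force: [-0.4, -0.7, -0.5]
opening: -0.001
grasp_force: 0.0
clock: 12.12
eef_pos: [558.8, 51.1, 185.9]
tcp_rot: [3.141, 0.002, 3.141]
contact_force: [0.1, 0.5, -0.0]
opening: -0.002
grasp_force: 0.0
```

Now press in small steps: to 178, then 2 mm at a time.

```bash
python3 -m inch '[[[0.01,0,0.02,0,0,0],[0.015,0,0.04,0,0,0],[0.015,0,0.045,0,0,0],[0.015,0,0.05,0,0,0],[0.015,0,0.055,0,0,0],[0.015,0,0.06,0,0,0],[0.015,0,0.06,0,0,0]]]'; python3 -m inch '[[[0,0,0.004,0,0,0],[0,0,0.008,0,0,0],[0,0,0.012,0,0,0],[0,0,0.015,0,0,0],[0,0,0.015,0,0,0],[0,0,0.015,0,0,0]]]'
```

```text
clock: 12.7
eef_pos: [554.5, 51.0, 172.4]
tcp_rot: [-3.142, -0.001, 3.141]
contact_force: [-2.0, -1.0, 3.4]
opening: 0.003
grasp_force: 1.7
clock: 13.2
eef_pos: [554.5, 51.0, 169.4]
tcp_rot: [-3.142, -0.001, 3.141]
contact_force: [-3.4, -0.2, 4.8]
opening: 0.004
grasp_force: 2.4
```

```bash
python3 -m inch '[[[0,0,0.004,0,0,0],[0,0,0.008,0,0,0],[0,0,0.011,0,0,0],[0,0,0.011,0,0,0]]]'; python3 -m inch '[[[0,0,0.003,0,0,0],[0,0,0.005,0,0,0],[0,0,0.005,0,0,0]]]'
```

```text
clock: 13.53
eef_pos: [554.5, 51.0, 167.1]
tcp_rot: [-3.142, -0.001, 3.141]
contact_force: [-3.5, 0.1, 2.8]
opening: -0.001
grasp_force: 2.1
clock: 13.78
eef_pos: [554.5, 51.0, 166.1]
tcp_rot: [-3.142, -0.001, 3.141]
contact_force: [-3.6, 0.2, 4.1]
opening: -0.002
grasp_force: 2.3
```

Still moving freely. I'll continue in half-millimetre steps until the force rises.

```bash
for i in 1; do :; done; python3 -m inch '[[[0,0,0.0025,0,0,0],[0,0,0.0025,0,0,0]]]'; python3 -m inch '[[[0,0,0.0025,0,0,0],[0,0,0.0025,0,0,0]]]';  python3 -m inch '[[[0,0,0.0025,0,0,0],[0,0,0.0025,0,0,0]]]'
```

```text
clock: 13.95
eef_pos: [554.6, 51.0, 166.0]
tcp_rot: [-3.142, -0.001, 3.141]
contact_force: [-5.6, -0.3, 9.6]
opening: -0.003
grasp_force: 4.8
clock: 14.12
eef_pos: [554.6, 51.0, 166.0]
tcp_rot: [-3.142, -0.001, 3.141]
contact_force: [-7.0, -0.7, 15.2]
opening: -0.003
grasp_force: 7.2
clock: 14.28
eef_pos: [554.6, 51.0, 166.0]
tcp_rot: [-3.142, -0.0, 3.141]
contact_force: [-7.9, -0.4, 18.0]
opening: 0.0
grasp_force: 9.5
```

It stopped hard at z=166.0, which is the seated height of 176−10, with the force rising. I'll lift straight up and check the height by the hub and stud size and by the stud positions.

```bash
python3 -m inch '[[[0,0,-0.03,0,0,0],[0,0,-0.1,0,0,0],[-0.1,0,-0.3,0,0,0],[-0.25,0,-0.5,0,0,0],[-0.4,0,-0.7,0,0,0],[-0.48,0,-0.8,0,0,0],[-0.48,0,-0.8,0,0,0],[-0.48,0,-0.8,0,0,0]]]'
python3 -m inch '[[[0,0,0,0,0,0],[0,0,0,0,0,0],[0,0,0,0,0,0]]]'
python3 - <<'E'
from h import *
s=r.sense();pose=(s['eef_pos'],s['tcp_rot']);im=r.grab_frame("wrist");M=r.camera_info("wrist");K=M["K"];R=Ro.from_euler('xyz',pose[1]).as_matrix()
def px(P):
    q=M["mount"][:3,:3].T@(R.T@(np.array(P)-pose[0])-M["mount"][:3,3]);t=np.arctan2(np.hypot(*q[:2]),q[2]);return K[:2,2]+K[0,0]*t*q[:2]/np.hypot(*q[:2])
c=np.array([555.9,50.5,0])
g=cv2.cvtColor(im,cv2.COLOR_RGB2GRAY)
def prof(img,p,w=18): x,y=p.round().astype(int);print((x,y),img[y,x-w:x+w+1].tolist())
for z in(158,148): print("z",z,"stud0-2 dist px",np.linalg.norm(px(c+[58*np.cos(np.radians(68.9)),58*np.sin(np.radians(68.9)),z+14])-px(c+[58*np.cos(np.radians(-51.1)),58*np.sin(np.radians(-51.1)),z+14])))
a=np.radians(8.9)
prof(g,px(c+[83*np.cos(a),83*np.sin(a),148]))
for k in(60,-60):
    p=px(c+[58*np.cos(a+np.radians(k)),58*np.sin(a+np.radians(k)),162]).round().astype(int);print(k,p)
    for j in(-4,-2,0,2,4): print(g[p[1]+j,p[0]-11:p[0]+12].tolist())
E
```

```text
clock: 14.95
eef_pos: [653.4, 51.0, 326.7]
tcp_rot: [3.141, 0.005, 3.141]
contact_force: [-0.6, 0.1, 0.1]
opening: -0.002
grasp_force: 0.0
clock: 15.2
eef_pos: [649.5, 50.9, 322.9]
tcp_rot: [-3.141, -0.003, 3.141]
contact_force: [0.4, 0.1, -0.5]
opening: 0.001
grasp_force: 0.0
z 158 stud0-2 dist px 105.98226988939157
z 148 stud0-2 dist px 102.56123754087473
(np.int64(335), np.int64(175)) [191, 215, 228, 228, 228, 228, 228, 227, 212, 128, 129, 112, 134, 165, 187, 201, 213, 220, 224, 222, 217, 209, 200, 185, 162, 127, 131, 131, 130, 128, 129, 129, 129, 127, 126, 127, 127]
60 [378 117]
[227, 227, 227, 212, 165, 120, 134, 211, 224, 227, 227, 227, 226, 226, 225, 222, 222, 225, 227, 227, 227, 227, 227]
[227, 212, 200, 180, 111, 101, 204, 224, 227, 227, 227, 227, 225, 226, 225, 225, 217, 217, 228, 227, 227, 227, 227]
[227, 208, 188, 175, 115, 83, 205, 224, 226, 227, 226, 226, 226, 225, 225, 224, 212, 210, 227, 227, 227, 227, 227]
[227, 210, 187, 186, 184, 105, 87, 200, 224, 226, 225, 225, 225, 225, 224, 212, 215, 226, 227, 227, 228, 227, 227]
[227, 227, 226, 221, 188, 185, 166, 136, 130, 152, 171, 186, 189, 189, 207, 221, 227, 227, 228, 227, 227, 227, 227]
-60 [277 132]
[179, 179, 179, 179, 180, 181, 179, 168, 161, 161, 166, 166, 164, 157, 139, 113, 107, 135, 166, 172, 173, 173, 172]
[179, 178, 178, 177, 177, 176, 158, 162, 165, 166, 166, 166, 162, 159, 159, 155, 129, 98, 138, 176, 176, 177, 177]
[177, 177, 177, 177, 177, 176, 157, 165, 165, 167, 165, 165, 159, 161, 159, 156, 137, 104, 102, 173, 172, 174, 174]
[180, 180, 179, 179, 178, 174, 149, 167, 167, 165, 164, 160, 160, 160, 155, 150, 125, 92, 126, 178, 178, 178, 179]
[177, 177, 177, 178, 178, 178, 177, 157, 159, 160, 159, 158, 158, 152, 146, 119, 111, 147, 176, 176, 176, 176, 173]
```

The stud spacing in the image matches the seated prediction (about 102 px against 102.6 seated and 106 high). The pin is in the notch and the hand is clear, so I'm handing in.

```bash
python3 -c "
from rig import r
print(r.sign_off())"
```

```text
the job is handed in; nothing more can be done
None
```

I turned the feed disc until its notch was over the drive pin and pressed it down until it stopped at its seated height (about 18 N at the end). The hand is clear and the job was handed in at about 15 s; the hand-in gave no verdict.

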